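# Clamp a pack of plywood panels with a shaft collar

## Robot

A 7-joint arm with a two-finger parallel gripper is mounted at the origin on the work surface. World frame = base frame: x ahead of the robot, y to its left, z up, the work surface at z = 0. Lengths are in m, angles in rad, forces in N, time in s.
With the tool pointing down it reaches from about 0.425 to 0.875 m from the base axis. Payload 4.7 kg.
Tool frame: the origin (TCP) lies midway between the tips of the shut fingers; the grasp point (between the pads) lies 19 mm behind it; x points along the fingers, y is the direction in which the jaws open and shut, and the axes are right-handed (so a half turn about x gives the same grasp; the last joint's range is limited). The gripper opens to 87 mm and grips with 3 to 60 N. Pads are 19 mm wide; open, the fingers measure 117 mm over their backs; the gripper's body (75 mm by 190 mm) begins 51 mm behind the grasp point.
Start: joints at [1.271, 0.321, -0.07, 1.45, 0.023, 1.371, -0.057], TCP at [0.201, -0.618, 0.223] pointing down, gripper open.
Joint ranges: [-2.86, 2.86], [-0.3, 2.09], [-1.38, 1.24], [0.06, 2.45], [-1.56, 4.7], [0.09, 2.05], [-2.69, 2.69]. Speed limits (rad/s): [2.57, 2.57, 3.14, 3.14, 3.14, 3.14, 3.14].

## Interface

Orientations are given as a rotation vector (axis times angle).
In Python, from bench import ctrl gives the robot as it stands. The module is installed in compiled form; this text tells all that it offers.
- The arm moves only by the shell command python3 -m jog 'ROWS' [FORCE]. ROWS is JSON, a list of rows, each an object with "rot": the turn, a rotation vector about the tool's x, y, z in units of 5 degrees (1.0 is 5 degrees), a list of three; "travel": the shift along the tool's x, y, z in units of 0.3 m (1.0 is 0.3 m), a list of three; "jaw": the closure, from -1 (fully open) to 1 (shut), so that 0 is half open. In form: [{"rot": [ax, ay, az], "travel": [tx, ty, tz], "jaw": jaw}, ...]. A call has 1 to 8 rows; each row shifts and turns the commanded pose from where the row before left it, along the tool's axes as they then stand; what a row does not reach is not made up. A row lasts 1/10 s, in which the tool goes at most 50 mm and 8.59 degrees, less where a joint would pass 70% of its speed; a pose out of reach is approached as far as the arm can. A call with a number of a shift or a turn outside -1 to 1 is refused whole. A call with a gripper value outside its range is refused whole. The fingers move at their own pace and stop on an object; FORCE is the grip in N (left out, the last holds). Time passes only in rows, so rows that do not move let the fingers close. It gives the time, the measured TCP pose, the force and the opening at its end, in the units of the state.
- ctrl.get_state(): the state, without advancing time (a new reading comes with each control period).
- ctrl.get_image(name): name is "side" or "top"; returns the picture (480x640x3 uint8, red, green, blue); there is no depth.
- ctrl.camera_model(name): a dict with "mtx" (3x3 intrinsics, pixels), "extrinsics" (4x4, takes a point from world to camera coordinates). Camera axes: x right, y up, looking along -z (the intrinsics and any distortion apply to the point x, -y, -z); pixel columns grow to the right and rows downward; lengths in m; the calibration is good to about 2 mm. A picture is of the moment at which its call begins. camera_model takes no time and is no camera call.
- ctrl.close_job(): hands the job in, once; it reports no verdict.
The state is a dict: "time": time; "joint_positions": joint angles; "qd": joint speeds; "joint_torque": joint torques, N m; "position": TCP position; "tool_rot": TCP orientation; "ft_force": force on the tool from outside, world axes, zero at the start; "torque": the same for the moment, N m; "grip_width": opening from 0.0 (shut) to 1.0 (fully open).
Only numpy, scipy, OpenCV 4.12 (cv2) and the standard library are available. Lean on these libraries where they do the work, as an engineer would, in place of code of your own. Each camera call takes 0.05 s, during which the arm holds its last target.

## Task

Clamp the pack of plywood panels on the sanding jig's rod: loosen the collar's red thumb screw, slide the collar along the rod until it presses the pack gently, with about 7 N, and tighten the screw again so that the collar holds that squeeze by itself. Do not crush the pack, and leave the jar, the leather cuff and the brush where they are.

Things in the scene. Friction and masses are not known exactly. Their poses are not given: they have to be found in the camera images.
- jig: the fixed jig: dark wooden board 100 x 215 x 15 mm (x, y, z) with a 12 mm steel rod along its own y axis, 45 mm above the table, between two end blocks (50 x 16 mm, centred at y = -94 and +94 mm, tops at 65 mm). Origin: centre of the board's underside, on the table; z up. Fixed to the table
- face (a point): pack of five plywood panels on the rod (84 wide, 30 thick along it, top at 61 mm), sprung: yields to +y 1 mm per 3.5 N, up to 8 mm. This point is fixed on the jig (y = 20, height 45 mm, axes as the jig's) where the pack's near face usually is; the real face is up to 6 mm off it along y: find it by feel. Well clamped at 7 N, right from 3 to 12 N; above 18 N the fretwork is crushed
- collar: the brass knurled shaft collar on the rod, 36 mm across (top at 63 mm), 22 mm wide along the rod. Origin: its centre, on the rod's axis at 45 mm height; axes as the jig's. It slides along the jig's y axis only (origin from y = -72 to +25 mm; it starts at -70 to -30) and cannot turn; its +y face, 11 mm from the origin, presses the pack
- wing (a point): grip point of the red thumb screw that stands upright on the collar: a flat bar 40 mm long, 10 mm thick and 28 mm tall (heights 73 to 101 mm above the table) on a thin stem; the point lies on the screw's axis at 89 mm height, its x axis along the bar's 40 mm, z up; it moves with the collar
- screw (a joint): thumb screw angle, rad, about the vertical, growing counterclockwise from above: 0 fully tight (end stop, bar along the rod), 1.57 bar across the rod, end stop 1.6. Starts at 0 to 0.1. Above 0.9 the collar slides freely (1.2 N drag); below, it clamps ever harder, up to about 45 N. Turning takes up to 0.25 N m. Loose above 1.15, tight below 0.3; it stays where left
- jar: bystander: amber jar 52 mm across, 75 mm high, standing beyond the jig; origin centre of its underside
- cuff: bystander: stiff brown leather cuff, a ring 60 mm across and 30 mm high, standing beyond the jig; origin centre of its underside
- brush: bystander: brush lying on the table near the jig's -y end; origin under its middle, x along it
Mind the look-alikes: they are no part of the job. Of the things like the jig, leave any that is orange or purple; of the rest the larger one is meant.

How it is judged:
By the outcome, as a careful person would: the job done as asked, in the order asked, and still so for the second after the job is handed in, with the robot touching nothing.
It also fails if it takes over 48 s, if anything falls off the work surface, if the arm or the gripper's body presses on something with over 40 N, if the wrist force passes 120 N, or if a joint passes its speed limit or range.

## Working session

There is one attempt and no reset: what is moved stays moved. The work goes in short steps, Python scripts to look and compute and a shell command to move; the robot and the scene stay as the last step left them, time stands still between calls to the robot, and variables do not carry over. Pictures are saved under pics/ and viewed, and the job is handed in when it is done.

```bash
mkdir -p pics; python3 - <<'E'
from bench import ctrl
import cv2
s=ctrl.get_state()
for k in s: print(k,s[k])
for n in ("top","side"):
    cv2.imwrite(f"pics/{n}0.png",ctrl.get_image(n)[:,:,::-1]); print(ctrl.camera_model(n))
E
```

```text
time 0.0
joint_positions [ 1.27110804  0.32182772 -0.07008184  1.45167465  0.02260442  1.3707837
 -0.05691657]
qd [ 0.00070001 -0.00016561  0.00128107  0.00023422 -0.00130038  0.00201124
 -0.00177583]
joint_torque [ 1.05340557e-04 -4.91294754e+01 -4.03674496e-01 -3.12539327e+01
 -6.38073147e-02  4.36451565e-02  1.62130386e-04]
position [ 0.20041133 -0.6177547   0.2214586 ]
tool_rot [ 2.05243043  0.32669843 -2.05325998]
ft_force [ 0.97346234 -0.88718758 -0.8211461 ]
torque [0.05029885 0.0110644  0.01396788]
grip_width 0.9974222134234145
{'mtx': array([[549.67231059,   0.        , 319.47750572],
       [  0.        , 549.67231059, 237.72070653],
       [  0.        ,   0.        ,   1.        ]]), 'extrinsics': array([[-0.01876109, -0.99931648, -0.03185267, -0.01473819],
       [ 0.98914567, -0.023195  ,  0.14509596, -0.57498513],
       [-0.14573561, -0.02878477,  0.98890473, -0.94534226],
       [ 0.        ,  0.        ,  0.        ,  1.        ]])}
{'mtx': array([[445.77871425,   0.        , 314.84208885],
       [  0.        , 445.77871425, 234.87467099],
       [  0.        ,   0.        ,   1.        ]]), 'extrinsics': array([[-0.96086428, -0.27600913,  0.02363889,  0.53388245],
       [ 0.16964013, -0.51880264,  0.83789381, -0.20421232],
       [-0.21900242,  0.80911234,  0.54532115, -0.71757209],
       [ 0.        ,  0.        ,  0.        ,  1.        ]])}
```

View pics/top0.png

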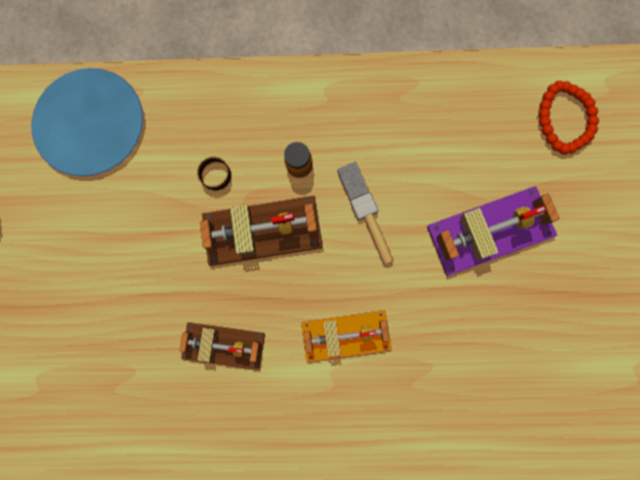

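View pics/side0.png

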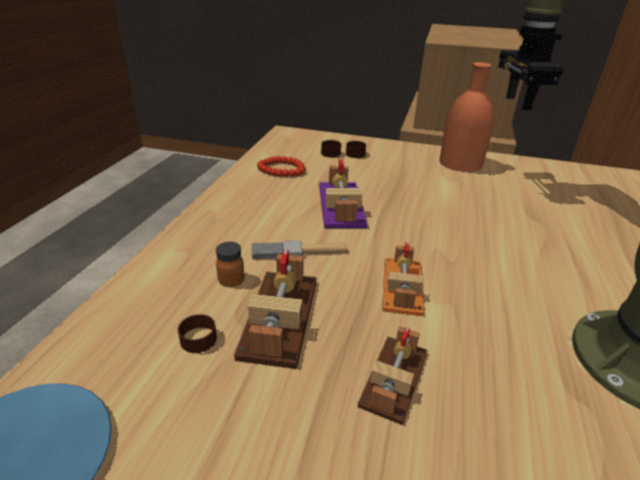

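Candidates in the top view: dark brown large (262,231), dark brown small (223,346), orange (346,336) and purple (492,230). Orange and purple are ruled out, so the larger brown jig at (262,231) is the one meant. I'll confirm it in a crop and measure.

```bash
cat > h.py <<'E'
import numpy as np, cv2
from bench import ctrl
def cam(n):
    m=ctrl.camera_model(n); return m["mtx"],m["extrinsics"]
def ray(n,u,v):
    K,E=cam(n); d=np.linalg.inv(K)@[u,v,1]; d=np.array([d[0],-d[1],-d[2]])
    R=E[:3,:3]; return -R.T@E[:3,3], R.T@d
def onz(n,u,v,z):
    o,d=ray(n,u,v); return o+d*(z-o[2])/d[2]
def proj(n,p):
    K,E=cam(n); c=E[:3,:3]@p+E[:3,3]; q=K@[c[0],-c[1],-c[2]]; return q[:2]/q[2]
E
python3 - <<'E'
from h import *
im=cv2.imread("pics/top0.png"); s=cv2.imread("pics/side0.png")
a=cv2.resize(im[180:280,190:335],None,fx=5,fy=5,interpolation=cv2.INTER_CUBIC)
cv2.imwrite("pics/ctop.png",a)
b=cv2.resize(s[240:370,225:335],None,fx=4.5,fy=4.5,interpolation=cv2.INTER_CUBIC)
cv2.imwrite("pics/cside.png",b)
hsv=cv2.cvtColor(im,cv2.COLOR_BGR2HSV)
for p in [(212,255),(292,245),(281,219),(285,227),(206,235),(311,218),(240,245)]: print(p,hsv[p[1],p[0]])
E
```

```text
(212, 255) [ 13 189  58]
(292, 245) [ 12 177  62]
(281, 219) [  3 252 183]
(285, 227) [ 20 202 124]
(206, 235) [ 13 184 186]
(311, 218) [ 13 186 186]
(240, 245) [ 25 113 188]
```

View pics/ctop.png

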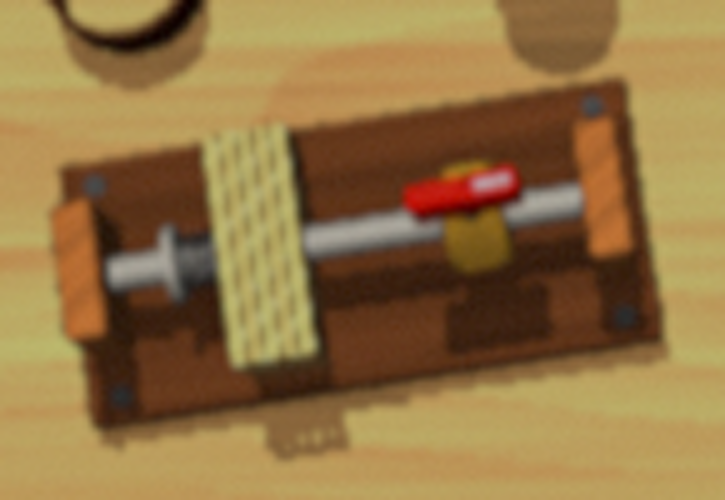

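View pics/cside.png

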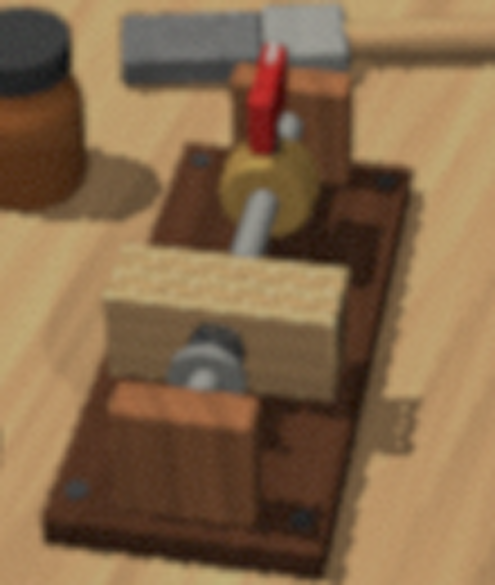

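The crops show the larger dark-brown jig. In the top crop the pack is at about (260,245), the brass collar at (478,225), and the red bar at (463,190), roughly along the rod. Next: positions.

```bash
python3 - <<'E'
from h import *
f=lambda p:(p[0]/5+190-.4,p[1]/5+180-.4)
P=[onz("top",*f(p),.015) for p in [(62,168),(625,82),(660,340),(97,422)]]
c=sum(P)/4; print("cam",ray("top",0,0)[0]); print([q.round(4) for q in P])
d=((P[0]-P[1])+(P[3]-P[2]))/2; print("len",np.linalg.norm(d),np.linalg.norm(P[0]-P[3]))
psi=np.arctan2(d[1],d[0])-np.pi/2; print("center",c,"yaw deg",np.degrees(psi))
ex=np.array([np.cos(psi),np.sin(psi)]);ey=np.array([-ex[1],ex[0]])
def loc(n,p,z):
    q=onz(n,*p,z)[:2]; r=q-c[:2]; print(n,p,z,"world",q.round(4),"jig",(r@ex).round(4),(r@ey).round(4))
# end block tops centres
for p in [(75,270),(605,185)]: loc("top",f(p),.065)
im=cv2.imread("pics/top0.png");hsv=cv2.cvtColor(im,cv2.COLOR_BGR2HSV)
m=((hsv[...,0]<8)|(hsv[...,0]>174))&(hsv[...,1]>200)&(hsv[...,2]>100); m[:180]=0;m[280:]=0;m[:,:190]=0;m[:,335:]=0
m=m.astype(np.uint8); ys,xs=np.nonzero(m); print(cv2.minAreaRect(np.c_[xs,ys].astype(np.float32)))
# wing: top face endpoints (crop) bar top z=.101
for p in [(407,192),(519,172)]: loc("top",f(p),.098)
# pack edges top z .061 right edge midpoint
loc("top",f((303,240)),.061); loc("top",f((210,250)),.061)
# collar
for p in [(447,235),(511,228)]: loc("top",f(p),.058)
g=lambda p:(p[0]/4.5+225-.4,p[1]/4.5+240-.4)
for p in [(200,560//1)]: pass
# triangulate wing top centre: top crop (463,184)?, side crop
o1,d1=ray("top",*f((463,184)));o2,d2=ray("side",*g((270,70)))
A=np.c_[d1,-d2];t=np.linalg.lstsq(A,o2-o1,rcond=None)[0];print("tri",o1+d1*t[0],o2+d2*t[1])
print("state")
from scipy.spatial.transform import Rotation as R
print(R.from_rotvec(ctrl.get_state()["tool_rot"]).as_matrix().round(3))
# check side: board corners project
for q in P: print(proj("side",q))
E
```

```text
cam [ 0.43069752 -0.05527636  1.01781201]
[array([0.63  , 0.1928, 0.015 ]), array([ 0.6574, -0.0185,  0.015 ]), array([ 0.56  , -0.0296,  0.015 ]), array([0.5343, 0.1786, 0.015 ])]
len 0.2114103146095509 0.09672199763851547
center [0.59541596 0.08081366 0.015     ] yaw deg 7.218870310385847
top (204.6, 233.6) 0.065 world [0.5832 0.1753] jig -0.0002 0.0953
top (310.6, 216.6) 0.065 world [ 0.6091 -0.0126] jig 0.0019 -0.0944
((281.61578369140625, 217.65606689453125), (6.603841781616211, 23.692731857299805), 79.99201965332031)
top (271.0, 218.0) 0.098 world [0.6022 0.0536] jig 0.0033 -0.0279
top (293.40000000000003, 214.0) 0.098 world [0.6082 0.0152] jig 0.0044 -0.0667
top (250.2, 227.6) 0.061 world [0.5927 0.095 ] jig -0.0009 0.0145
top (231.6, 229.6) 0.061 world [0.5899 0.1282] jig 0.0005 0.0477
top (279.0, 226.6) 0.058 world [0.5938 0.0442] jig -0.0062 -0.0362
top (291.8, 225.2) 0.058 world [0.5958 0.0214] jig -0.0071 -0.059
tri [0.60386793 0.03408232 0.10128926] [0.60255751 0.03381838 0.10101594]
state
[[-0.001  0.309 -0.951]
 [ 0.002 -0.951 -0.309]
 [-1.    -0.002  0.   ]]
[234.70588983 354.01971159]
[267.44801915 271.09483347]
[317.08808362 277.19105191]
[296.2504158  361.47276485]
```

```bash
python3 - <<'E'
from h import *
print("bottle base",onz("side",465,160,0))
print("bottle base front",onz("side",465,168,0))
print("jar",onz("top",298,172,0),onz("top",297,155,.075)); print("purple",onz("top",492,230,.03))
for t in np.linspace(0,1,6): print(proj("side",np.array([.2+.404*t,-.618+.652*t,.22])))
E
```

```text
bottle base [ 0.28490103 -0.7492476   0.        ]
bottle base front [ 0.28469167 -0.68672424  0.        ]
jar [0.70839146 0.01296654 0.        ] [0.71903759 0.00930991 0.075     ]
purple [ 0.58304219 -0.33787741  0.03      ]
[516.94171898 104.17074459]
[485.70975882 116.1010573 ]
[448.79847408 130.20081817]
[404.50380782 147.12096079]
[350.36421629 167.80177153]
[282.68714951 193.65376949]
```

```bash
python3 -m jog '[{"rot":[0,0,0],"travel":[0,-0.13,0],"jaw":-1},{"rot":[0,0,0],"travel":[0,-0.13,0],"jaw":-1},{"rot":[0,0,0],"travel":[0,-0.13,0],"jaw":-1},{"rot":[-1,0,0],"travel":[0,0,-0.13],"jaw":-1},{"rot":[-1,0,0],"travel":[0,0,-0.13],"jaw":-1},{"rot":[-1,0,0],"travel":[0,0,-0.13],"jaw":-1}]'
```

```text
time: 0.7
position: [0.2727, -0.4607, 0.2224]
tool_rot: [1.893, 0.563, -1.893]
ft_force: [0.6, -0.4, 0.3]
grip_width: 0.999
```

```bash
cat >> h.py <<'E'
from scipy.spatial.transform import Rotation as R
def need(tgt,yaw_deg):
    """shift in tool units, and turn about tool x in 5deg units, to world tgt with jaw axis at yaw"""
    s=ctrl.get_state(); M=R.from_rotvec(s["tool_rot"]).as_matrix()
    y=np.degrees(np.arctan2(M[1,1],M[0,1]))
    print("jaw yaw",round(y,2),"tilt",M[2,1].round(4),M[2,2].round(4),"pos",np.round(s["position"],4),"F",np.round(s["ft_force"],2),"t",s["time"])
    print("travel",(M.T@(np.array(tgt)-s["position"])/.3).round(4),"rotx",round(-((yaw_deg-y+90)%180-90)/5,2) )
E
python3 -c "
from h import *
need([.604,.034,.2],9)"
```

```text
jaw yaw -56.88 tilt 0.0002 0.0 pos [ 0.2727 -0.4607  0.2224] F [ 0.56 -0.42  0.29] t 0.7
travel [ 0.0745 -0.7776 -1.8259] rotx -13.18
```

```bash
python3 -m jog '[{"rot":[0,0,0],"travel":[0,-0.055,-0.13],"jaw":-1},{"rot":[0,0,0],"travel":[0,-0.055,-0.13],"jaw":-1},{"rot":[0,0,0],"travel":[0,-0.055,-0.13],"jaw":-1},{"rot":[0,0,0],"travel":[0,-0.055,-0.13],"jaw":-1},{"rot":[0,0,0],"travel":[0,-0.055,-0.13],"jaw":-1},{"rot":[0,0,0],"travel":[0,-0.055,-0.13],"jaw":-1},{"rot":[0,0,0],"travel":[0,-0.055,-0.13],"jaw":-1},{"rot":[0,0,0],"travel":[0,-0.055,-0.13],"jaw":-1}]'
python3 -m jog '[{"rot":[-1,0,0],"travel":[0,-0.055,-0.13],"jaw":-1},{"rot":[-1,0,0],"travel":[0,-0.055,-0.1],"jaw":-1},{"rot":[-1,0,0],"travel":[0,0,0],"jaw":-1},{"rot":[-1,0,0],"travel":[0,0,0],"jaw":-1},{"rot":[-1,0,0],"travel":[0,0,0],"jaw":-1},{"rot":[-1,0,0],"travel":[0,0,0],"jaw":-1},{"rot":[-1,0,0],"travel":[0,0,0],"jaw":-1},{"rot":[-1,0,0],"travel":[0,0,0],"jaw":-1}]'
python3 -c "
from h import *
need([.604,.034,.2],9)"
```

```text
time: 1.5
position: [0.4623, -0.1793, 0.2224]
tool_rot: [1.894, 0.56, -1.895]
ft_force: [0.7, 0.3, 0.1]
grip_width: 1.003
time: 2.3
position: [0.4987, -0.1142, 0.2221]
tool_rot: [1.422, 1.057, -1.423]
ft_force: [0.5, 0.3, 0.1]
grip_width: 0.999
jaw yaw -16.81 tilt -0.0008 0.0001 pos [ 0.4987 -0.1142  0.2221] F [0.51 0.27 0.12] t 2.3
travel [ 0.0735  0.1931 -0.5745] rotx -5.16
```

```bash
python3 -m jog '[{"rot":[0,0,0],"travel":[0,0.04,-0.115],"jaw":-1},{"rot":[0,0,0],"travel":[0,0.04,-0.115],"jaw":-1},{"rot":[0,0,0],"travel":[0,0.04,-0.115],"jaw":-1},{"rot":[0,0,0],"travel":[0,0.04,-0.115],"jaw":-1},{"rot":[0,0,0],"travel":[0,0.033,-0.115],"jaw":-1},{"rot":[-1,0,0],"travel":[0,0,0],"jaw":-1},{"rot":[-1,0,0],"travel":[0,0,0],"jaw":-1},{"rot":[-1,0,0],"travel":[0,0,0],"jaw":-1}]'
python3 -m jog '[{"rot":[-1,0,0],"travel":[0,0,0],"jaw":-1},{"rot":[-1,0,0],"travel":[0,0,0],"jaw":-1},{"rot":[-0.2,0,0],"travel":[0,0,0],"jaw":-1},{"rot":[0,0,0],"travel":[0,0,0],"jaw":-1}]'
python3 -c "
from h import *
need([.604,.034,.071],9)
cv2.imwrite('pics/top1.png',ctrl.get_image('top')[:,:,::-1])
cv2.imwrite('pics/side1.png',ctrl.get_image('side')[:,:,::-1])"
```

```text
time: 3.1
position: [0.6046, 0.0341, 0.2218]
tool_rot: [1.231, 1.196, -1.233]
ft_force: [0.8, -0.2, 0.5]
grip_width: 0.998
time: 3.5
position: [0.6047, 0.0335, 0.2222]
tool_rot: [1.094, 1.279, -1.095]
ft_force: [-0.4, -0.3, 0.5]
grip_width: 0.999
jaw yaw 8.9 tilt -0.0007 -0.0 pos [0.6047 0.0335 0.2222] F [-0.36 -0.33  0.49] t 3.5
travel [ 0.5039 -0.0017 -0.0018] rotx -0.02
```

View pics/side1.png

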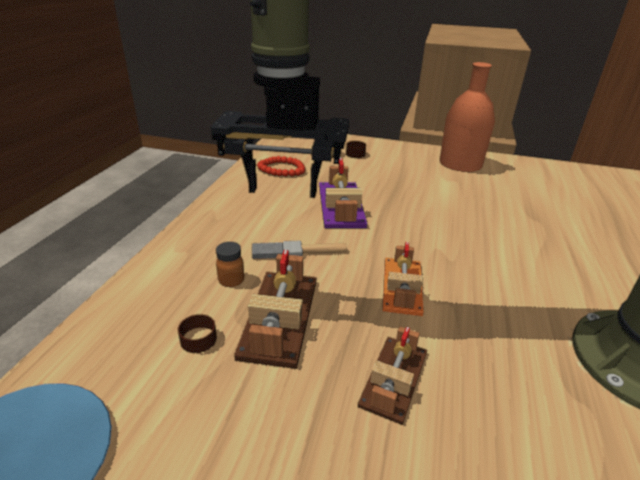

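The side view shows the open fingers centred above the red bar, with the tips at about (252,190) and (315,190) and the bar at (285,263). Descending.

```bash
python3 -m jog '[{"rot":[0,0,0],"travel":[0.1,0,0],"jaw":-1},{"rot":[0,0,0],"travel":[0.1,0,0],"jaw":-1},{"rot":[0,0,0],"travel":[0.1,0,0],"jaw":-1},{"rot":[0,0,0],"travel":[0.1,0,0],"jaw":-1},{"rot":[0,0,0],"travel":[0.1,0,0],"jaw":-1},{"rot":[0,0,0],"travel":[0,0,0],"jaw":-1}]'
python3 -c "
from h import *
need([.604,.034,.071],9)
cv2.imwrite('pics/top2.png',cv2.resize(ctrl.get_image('top')[150:300,180:380,::-1],None,fx=4,fy=4))
cv2.imwrite('pics/side2.png',cv2.resize(ctrl.get_image('side')[180:370,200:360,::-1],None,fx=3,fy=3))"
```

```text
time: 4.2
position: [0.6015, 0.033, 0.0683]
tool_rot: [1.09, 1.285, -1.099]
ft_force: [-1.0, -0.2, 0.3]
grip_width: 1.001
jaw yaw 8.94 tilt -0.008 -0.0011 pos [0.6015 0.033  0.0683] F [-1.01 -0.22  0.31] t 4.2
travel [-0.0091  0.0087 -0.0019] rotx -0.01
```

View pics/side2.png

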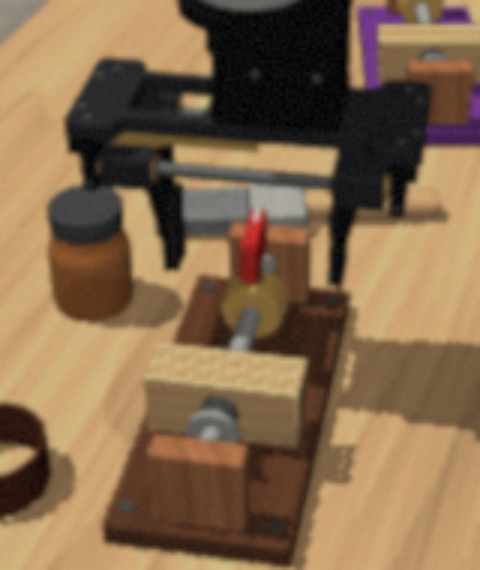

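```bash
python3 -m jog '[{"rot":[0,0,0],"travel":[-0.009,0.007,0],"jaw":0},{"rot":[0,0,0],"travel":[0,0,0],"jaw":0.6},{"rot":[0,0,0],"travel":[0,0,0],"jaw":0.6},{"rot":[0,0,0],"travel":[0,0,0],"jaw":0.6},{"rot":[0,0,0],"travel":[0,0,0],"jaw":0.6},{"rot":[0,0,0],"travel":[0,0,0],"jaw":0.6}]' 6
python3 -m jog '[{"rot":[0,0,0],"travel":[0,0,0],"jaw":1},{"rot":[0,0,0],"travel":[0,0,0],"jaw":1},{"rot":[0,0,0],"travel":[0,0,0],"jaw":1},{"rot":[0,0,0],"travel":[0,0,0],"jaw":1}]' 6
python3 -c "
from h import *
need([.604,.034,.071],9);print(ctrl.get_state()['torque'])"
```

```text
time: 4.9
position: [0.607, 0.0339, 0.0753]
tool_rot: [1.093, 1.279, -1.093]
ft_force: [-0.2, 0.7, 0.1]
grip_width: 0.544
time: 5.3
position: [0.6069, 0.034, 0.0752]
tool_rot: [1.093, 1.279, -1.093]
ft_force: [-2.1, -0.6, 1.4]
grip_width: 0.172
jaw yaw 8.98 tilt -0.0003 0.0001 pos [0.6069 0.034  0.0752] F [-2.1  -0.6   1.42] t 5.3
travel [ 0.0139 -0.0094 -0.0015] rotx -0.0
[-0.1135371   0.59525653  0.01575917]
```

```bash
python3 -m jog '[{"rot":[0,0,0],"travel":[0.012,-0.008,0],"jaw":1},{"rot":[0,0,0],"travel":[0,0,0],"jaw":1},{"rot":[0,0,0],"travel":[0,0,0],"jaw":1},{"rot":[0,0,0],"travel":[0,0,0],"jaw":1}]' 6
python3 -c "
from h import *
need([.604,.034,.071],9);print(ctrl.get_state()['torque'],ctrl.get_state()['grip_width'])
cv2.imwrite('pics/top3.png',cv2.resize(ctrl.get_image('top')[150:300,180:380,::-1],None,fx=4,fy=4))
cv2.imwrite('pics/side3.png',cv2.resize(ctrl.get_image('side')[180:370,200:360,::-1],None,fx=3,fy=3))"
```

```text
time: 5.7
position: [0.6044, 0.0336, 0.0719]
tool_rot: [1.092, 1.279, -1.093]
ft_force: [-2.4, -0.5, 5.6]
grip_width: 0.113
jaw yaw 8.99 tilt -0.0004 0.0003 pos [0.6044 0.0336 0.0719] F [-2.36 -0.47  5.59] t 5.7
travel [ 0.0029 -0.0011 -0.0015] rotx -0.0
[-0.10953326  0.47870598  0.07193034] 0.11339926608875545
```

View pics/side3.png

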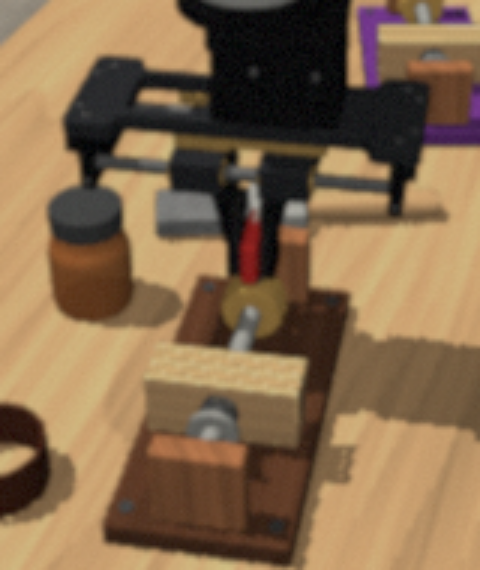

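View pics/top3.png

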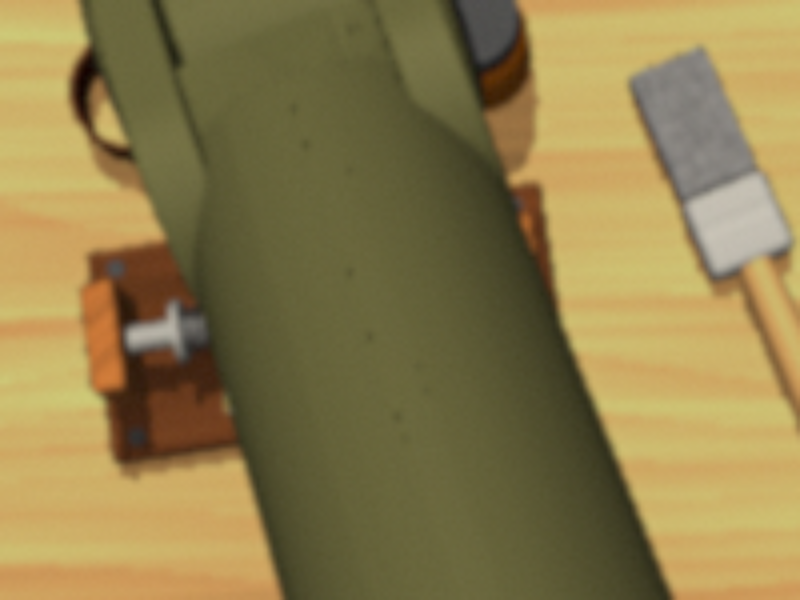

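Gripped on the bar at 9.9 mm opening, with the tips at about (250,270) in the side crop. I'll raise the grip force and loosen the screw, turning CCW, which is -x of the tool.

```bash
python3 -m jog '[{"rot":[0,0,0],"travel":[0,0,0],"jaw":1},{"rot":[0,0,0],"travel":[0,0,0],"jaw":1},{"rot":[-0.6,0,0],"travel":[0,0,0],"jaw":1},{"rot":[-0.6,0,0],"travel":[0,0,0],"jaw":1},{"rot":[-0.6,0,0],"travel":[0,0,0],"jaw":1},{"rot":[-0.6,0,0],"travel":[0,0,0],"jaw":1},{"rot":[0,0,0],"travel":[0,0,0],"jaw":1}]' 45
python3 -c "
from h import *
need([.604,.034,.071],9);print(ctrl.get_state()['torque'],ctrl.get_state()['grip_width'])"
```

```text
time: 6.5
position: [0.6046, 0.0336, 0.0719]
tool_rot: [0.935, 1.361, -0.935]
ft_force: [-3.3, -0.2, 5.4]
grip_width: 0.108
jaw yaw 21.02 tilt -0.0001 -0.0001 pos [0.6046 0.0336 0.0719] F [-3.34 -0.22  5.35] t 6.5
travel [ 0.0029 -0.0014 -0.0019] rotx 2.4
[-0.14633765  0.51030914 -0.00115526] 0.10763494359172895
```

```bash
python3 -m jog '[{"rot":[-0.8,0,0],"travel":[0,0,0],"jaw":1},{"rot":[-0.8,0,0],"travel":[0,0,0],"jaw":1},{"rot":[-0.8,0,0],"travel":[0,0,0],"jaw":1},{"rot":[-0.8,0,0],"travel":[0,0,0],"jaw":1},{"rot":[-0.8,0,0],"travel":[0,0,0],"jaw":1},{"rot":[-0.8,0,0],"travel":[0,0,0],"jaw":1},{"rot":[-0.8,0,0],"travel":[0,0,0],"jaw":1},{"rot":[-0.8,0,0],"travel":[0,0,0],"jaw":1}]'
python3 -c "
from h import *
need([.604,.034,.071],9);print(ctrl.get_state()['torque'],ctrl.get_state()['grip_width'])"
python3 -m jog '[{"rot":[-0.8,0,0],"travel":[0,0,0],"jaw":1},{"rot":[-0.8,0,0],"travel":[0,0,0],"jaw":1},{"rot":[-0.8,0,0],"travel":[0,0,0],"jaw":1},{"rot":[-0.8,0,0],"travel":[0,0,0],"jaw":1},{"rot":[-0.8,0,0],"travel":[0,0,0],"jaw":1},{"rot":[-0.8,0,0],"travel":[0,0,0],"jaw":1},{"rot":[-0.8,0,0],"travel":[0,0,0],"jaw":1},{"rot":[0,0,0],"travel":[0,0,0],"jaw":1}]'
python3 -c "
from h import *
need([.604,.034,.071],9);print(ctrl.get_state()['torque'],ctrl.get_state()['grip_width'])
cv2.imwrite('pics/side4.png',cv2.resize(ctrl.get_image('side')[180:370,200:360,::-1],None,fx=3,fy=3))"
```

```text
time: 7.3
position: [0.6049, 0.0339, 0.0718]
tool_rot: [0.505, 1.511, -0.504]
ft_force: [-2.2, -0.1, 3.2]
grip_width: 0.11
jaw yaw 53.1 tilt 0.0009 0.0001 pos [0.6049 0.0339 0.0718] F [-2.16 -0.13  3.18] t 7.3
travel [ 0.0027 -0.0016 -0.0026] rotx 8.82
[ 0.0171282   0.18290031 -0.16376787] 0.11025744361891837
time: 8.1
position: [0.6051, 0.0342, 0.0718]
tool_rot: [0.125, 1.566, -0.122]
ft_force: [-0.6, 1.3, 4.1]
grip_width: 0.112
jaw yaw 80.98 tilt 0.0014 0.0007 pos [0.6051 0.0342 0.0718] F [-0.62  1.33  4.07] t 8.1
travel [ 0.0028 -0.0013 -0.0034] rotx 14.4
[0.28766395 0.05303503 0.02904196] 0.1120164747742691
```

View pics/side4.png

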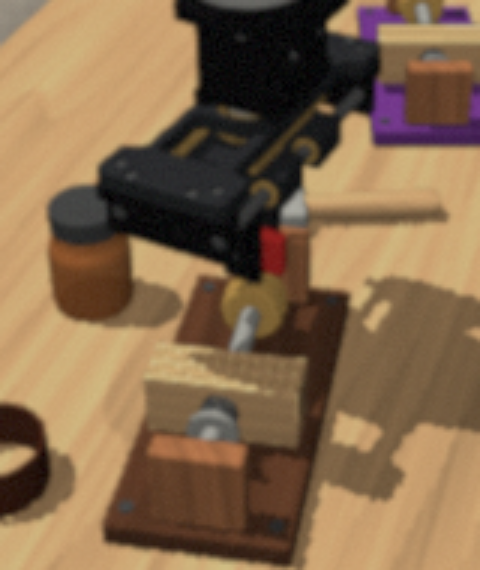

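```bash
python3 -m jog '[{"rot":[-0.6,0,0],"travel":[0,0,0],"jaw":1},{"rot":[-0.6,0,0],"travel":[0,0,0],"jaw":1},{"rot":[0,0,0],"travel":[0,0,0],"jaw":1}]'
python3 -c "
from h import *
need([.604,.034,.071],9)"
python3 -m jog '[{"rot":[0,0,0],"travel":[0,0.0131,-0.0024],"jaw":1},{"rot":[0,0,0],"travel":[0,0.0131,-0.0024],"jaw":1},{"rot":[0,0,0],"travel":[0,0.0131,-0.0024],"jaw":1}]'
python3 -c "
from h import *
need([.604,.034,.071],9)"
```

```text
time: 8.45
position: [0.6051, 0.0341, 0.0718]
tool_rot: [0.043, 1.569, -0.042]
ft_force: [0.1, 1.1, 3.3]
grip_width: 0.105
jaw yaw 86.91 tilt 0.0009 0.0009 pos [0.6051 0.0341 0.0718] F [0.1  1.11 3.35] t 8.45
travel [ 0.0028 -0.0005 -0.0035] rotx 15.58
time: 8.75
position: [0.6035, 0.0453, 0.0718]
tool_rot: [0.042, 1.569, -0.043]
ft_force: [1.3, -2.0, 2.9]
grip_width: 0.113
jaw yaw 86.91 tilt -0.0008 0.0011 pos [0.6035 0.0453 0.0718] F [ 1.28 -1.98  2.93] t 8.75
travel [ 0.0028 -0.0374  0.0036] rotx 15.58
```

```bash
python3 -m jog '[{"rot":[0,0,0],"travel":[0,0.0131,-0.0024],"jaw":1},{"rot":[0,0,0],"travel":[0,0.0131,-0.0024],"jaw":1},{"rot":[0,0,0],"travel":[0,0.0131,-0.0024],"jaw":1},{"rot":[0,0,0],"travel":[0,0.0131,-0.0024],"jaw":1},{"rot":[0,0,0],"travel":[0,0.0131,-0.0024],"jaw":1},{"rot":[0,0,0],"travel":[0,0.0131,-0.0024],"jaw":1},{"rot":[0,0,0],"travel":[0,0,0],"jaw":1},{"rot":[0,0,0],"travel":[0,0,0],"jaw":1}]'
python3 -c "
from h import *
need([.604,.034,.071],9)
cv2.imwrite('pics/side5.png',cv2.resize(ctrl.get_image('side')[180:370,200:360,::-1],None,fx=3,fy=3))"
```

```text
time: 9.55
position: [0.6001, 0.0706, 0.0718]
tool_rot: [0.042, 1.57, -0.04]
ft_force: [0.6, 1.0, 4.7]
grip_width: 0.11
jaw yaw 87.02 tilt 0.0016 0.0004 pos [0.6001 0.0706 0.0718] F [0.57 1.04 4.67] t 9.55
travel [ 0.0026 -0.1212  0.0194] rotx 15.6
```

View pics/side5.png

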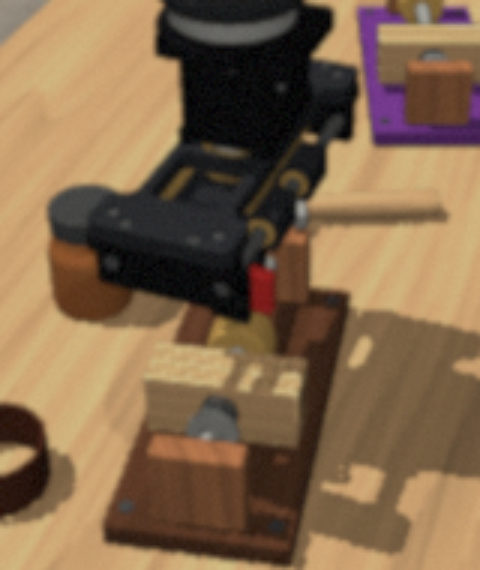

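The collar at (240,335) in the crop is sliding freely and is now close to the pack at (225,375). Next: fine steps.

```bash
cat >h2.py <<'E'
from h import *
s=ctrl.get_state(); u=np.array([np.cos(np.radians(97.5)),np.sin(np.radians(97.5)),0])
M=R.from_rotvec(s["tool_rot"]).as_matrix()
print("s mm",round(1e3*((s["position"]-[.6051,.0341,0])@u),2),"Falong",round(s["ft_force"]@u,2),"F",np.round(s["ft_force"],1),"T",np.round(s["torque"],2),"yaw",round(np.degrees(np.arctan2(M[1,1],M[0,1])),2))
E
python3 -m jog '[{"rot":[0,0,0],"travel":[0,0.0066,-0.0012],"jaw":1},{"rot":[0,0,0],"travel":[0,0.0066,-0.0012],"jaw":1},{"rot":[0,0,0],"travel":[0,0.0066,-0.0012],"jaw":1},{"rot":[0,0,0],"travel":[0,0,0],"jaw":1},{"rot":[0,0,0],"travel":[0,0,0],"jaw":1}]'; python3 h2.py
python3 -m jog '[{"rot":[0,0,0],"travel":[0,0.0033,-0.0006],"jaw":1},{"rot":[0,0,0],"travel":[0,0.0033,-0.0006],"jaw":1},{"rot":[0,0,0],"travel":[0,0,0],"jaw":1},{"rot":[0,0,0],"travel":[0,0,0],"jaw":1}]'; python3 h2.py
python3 -m jog '[{"rot":[0,0,0],"travel":[0,0.0033,-0.0006],"jaw":1},{"rot":[0,0,0],"travel":[0,0,0],"jaw":1},{"rot":[0,0,0],"travel":[0,0,0],"jaw":1}]'; python3 h2.py
```

```text
time: 10.1
position: [0.5994, 0.0749, 0.0718]
tool_rot: [0.041, 1.57, -0.042]
ft_force: [1.1, 0.1, 5.8]
grip_width: 0.113
s mm 41.24 Falong -0.09 F [1.1 0.1 5.8] T [ 0.02 -0.46 -0.06] yaw 86.96
time: 10.5
position: [0.5993, 0.0767, 0.0718]
tool_rot: [0.041, 1.57, -0.042]
ft_force: [0.5, -1.2, 6.4]
grip_width: 0.111
s mm 42.96 Falong -1.24 F [ 0.5 -1.2  6.4] T [-0.06 -0.55 -0.03] yaw 86.95
time: 10.8
position: [0.5991, 0.0776, 0.0718]
tool_rot: [0.041, 1.57, -0.043]
ft_force: [1.3, -0.9, 6.1]
grip_width: 0.113
s mm 43.91 Falong -1.05 F [ 1.3 -0.9  6.1] T [-0.08 -0.51 -0.05] yaw 86.95
```

```bash

python3 -m jog '[{"rot":[0,0,0],"travel":[0,0.0033,-0.0006],"jaw":1},{"rot":[0,0,0],"travel":[0,0.0033,-0.0006],"jaw":1},{"rot":[0,0,0],"travel":[0,0,0],"jaw":1},{"rot":[0,0,0],"travel":[0,0,0],"jaw":1}]'; python3 h2.py
python3 -m jog '[{"rot":[0,0,0],"travel":[0,0.0033,-0.0006],"jaw":1},{"rot":[0,0,0],"travel":[0,0,0],"jaw":1},{"rot":[0,0,0],"travel":[0,0,0],"jaw":1}]'; python3 h2.py
python3 -m jog '[{"rot":[0,0,0],"travel":[0,0.0033,-0.0006],"jaw":1},{"rot":[0,0,0],"travel":[0,0,0],"jaw":1},{"rot":[0,0,0],"travel":[0,0,0],"jaw":1}]'; python3 h2.py
python3 -m jog '[{"rot":[0,0,0],"travel":[0,0.0033,-0.0006],"jaw":1},{"rot":[0,0,0],"travel":[0,0,0],"jaw":1},{"rot":[0,0,0],"travel":[0,0,0],"jaw":1}]'; python3 h2.py
```

```text
time: 11.2
position: [0.5988, 0.0796, 0.0718]
tool_rot: [0.041, 1.57, -0.042]
ft_force: [1.4, -1.0, 6.2]
grip_width: 0.115
s mm 45.96 Falong -1.17 F [ 1.4 -1.   6.2] T [ 0.03 -0.44  0.02] yaw 86.95
time: 11.5
position: [0.5987, 0.0806, 0.0718]
tool_rot: [0.041, 1.57, -0.043]
ft_force: [-0.2, -0.5, 5.5]
grip_width: 0.111
s mm 46.9 Falong -0.51 F [-0.2 -0.5  5.5] T [-0.04 -0.48 -0.09] yaw 86.95
time: 11.8
position: [0.5986, 0.0816, 0.0718]
tool_rot: [0.041, 1.57, -0.043]
ft_force: [1.7, -0.7, 6.1]
grip_width: 0.113
s mm 47.9 Falong -0.91 F [ 1.7 -0.7  6.1] T [-0.07 -0.45 -0.04] yaw 86.95
time: 12.1
position: [0.5984, 0.0826, 0.0718]
tool_rot: [0.041, 1.57, -0.043]
ft_force: [0.5, -1.6, 6.5]
grip_width: 0.112
s mm 48.94 Falong -1.67 F [ 0.5 -1.6  6.5] T [-0.06 -0.45 -0.  ] yaw 86.95
```

```bash

for i in 1; do python3 -m jog '[{"rot":[0,0,0],"travel":[0,0.0033,-0.0006],"jaw":1},{"rot":[0,0,0],"travel":[0,0,0],"jaw":1},{"rot":[0,0,0],"travel":[0,0,0],"jaw":1}]'; python3 h2.py; done
python3 -m jog '[{"rot":[0,0,0],"travel":[0,0.0033,-0.0006],"jaw":1},{"rot":[0,0,0],"travel":[0,0,0],"jaw":1},{"rot":[0,0,0],"travel":[0,0,0],"jaw":1}]'; python3 h2.py
```

```text
time: 12.4
position: [0.5983, 0.0835, 0.0718]
tool_rot: [0.041, 1.57, -0.043]
ft_force: [1.2, -1.1, 6.2]
grip_width: 0.11
s mm 49.89 Falong -1.23 F [ 1.2 -1.1  6.2] T [-0.08 -0.44 -0.03] yaw 86.94
time: 12.7
position: [0.5982, 0.0846, 0.0718]
tool_rot: [0.041, 1.57, -0.043]
ft_force: [0.8, -0.2, 5.8]
grip_width: 0.11
s mm 50.94 Falong -0.34 F [ 0.8 -0.2  5.8] T [-0.08 -0.39 -0.05] yaw 86.95
```

```bash

python3 -m jog '[{"rot":[0,0,0],"travel":[0,0.0033,-0.0006],"jaw":1},{"rot":[0,0,0],"travel":[0,0,0],"jaw":1},{"rot":[0,0,0],"travel":[0,0,0],"jaw":1}]'; python3 h2.py
python3 -m jog '[{"rot":[0,0,0],"travel":[0,0.0033,-0.0006],"jaw":1},{"rot":[0,0,0],"travel":[0,0,0],"jaw":1},{"rot":[0,0,0],"travel":[0,0,0],"jaw":1}]'; python3 h2.py
```

```text
time: 13.0
position: [0.5981, 0.0851, 0.0718]
tool_rot: [0.041, 1.57, -0.043]
ft_force: [1.0, -1.0, 5.9]
grip_width: 0.108
s mm 51.47 Falong -1.15 F [ 1.  -1.   5.9] T [-0.24 -0.43 -0.03] yaw 86.93
time: 13.3
position: [0.5981, 0.0854, 0.0718]
tool_rot: [0.041, 1.57, -0.044]
ft_force: [2.0, -2.8, 6.3]
grip_width: 0.113
s mm 51.79 Falong -3.04 F [ 2.  -2.8  6.3] T [-0.44 -0.39 -0.07] yaw 86.9
```

```bash

python3 -m jog '[{"rot":[0,0,0],"travel":[0,0.0033,-0.0006],"jaw":1},{"rot":[0,0,0],"travel":[0,0,0],"jaw":1},{"rot":[0,0,0],"travel":[0,0,0],"jaw":1},{"rot":[0,0,0],"travel":[0,0,0],"jaw":1}]'; python3 h2.py
python3 -m jog '[{"rot":[0,0,0],"travel":[0,0.0033,-0.0006],"jaw":1},{"rot":[0,0,0],"travel":[0,0,0],"jaw":1},{"rot":[0,0,0],"travel":[0,0,0],"jaw":1},{"rot":[0,0,0],"travel":[0,0,0],"jaw":1}]'; python3 h2.py
```

```text
time: 13.7
position: [0.598, 0.0857, 0.0718]
tool_rot: [0.04, 1.57, -0.045]
ft_force: [1.9, -3.1, 7.1]
grip_width: 0.105
s mm 52.1 Falong -3.31 F [ 1.9 -3.1  7.1] T [-0.69 -0.35  0.02] yaw 86.88
time: 14.1
position: [0.598, 0.086, 0.0718]
tool_rot: [0.04, 1.57, -0.046]
ft_force: [1.4, -4.7, 7.2]
grip_width: 0.109
s mm 52.42 Falong -4.86 F [ 1.4 -4.7  7.2] T [-0.9  -0.4  -0.02] yaw 86.85
```

```bash

python3 -m jog '[{"rot":[0,0,0],"travel":[0,0.0033,-0.0006],"jaw":1},{"rot":[0,0,0],"travel":[0,0.0033,-0.0006],"jaw":1},{"rot":[0,0,0],"travel":[0,0,0],"jaw":1},{"rot":[0,0,0],"travel":[0,0,0],"jaw":1},{"rot":[0,0,0],"travel":[0,0,0],"jaw":1}]'; python3 h2.py
python3 -m jog '[{"rot":[0,0,0],"travel":[0,0.0033,-0.0006],"jaw":1},{"rot":[0,0,0],"travel":[0,0,0],"jaw":1},{"rot":[0,0,0],"travel":[0,0,0],"jaw":1},{"rot":[0,0,0],"travel":[0,0,0],"jaw":1}]'; python3 h2.py
python3 -m jog '[{"rot":[0,0,0],"travel":[0,0,0],"jaw":1}]'; python3 h2.py
```

```text
time: 14.6
position: [0.5979, 0.0867, 0.0718]
tool_rot: [0.039, 1.57, -0.048]
ft_force: [1.4, -7.7, 8.1]
grip_width: 0.113
s mm 53.11 Falong -7.82 F [ 1.4 -7.7  8.1] T [-1.39 -0.4   0.03] yaw 86.82
time: 15.0
position: [0.5979, 0.087, 0.0718]
tool_rot: [0.039, 1.57, -0.05]
ft_force: [0.9, -8.3, 8.8]
grip_width: 0.113
s mm 53.43 Falong -8.36 F [ 0.9 -8.3  8.8] T [-1.7  -0.35  0.02] yaw 86.79
time: 15.1
position: [0.5979, 0.0871, 0.0718]
tool_rot: [0.039, 1.57, -0.05]
ft_force: [1.1, -7.4, 8.6]
grip_width: 0.111
s mm 53.45 Falong -7.52 F [ 1.1 -7.4  8.6] T [-1.57 -0.38  0.04] yaw 86.79
```

```bash

python3 -m jog '[{"rot":[0.6,0,0],"travel":[0,0,0],"jaw":1},{"rot":[0.6,0,0],"travel":[0,0,0],"jaw":1},{"rot":[0.6,0,0],"travel":[0,0,0],"jaw":1},{"rot":[0.6,0,0],"travel":[0,0,0],"jaw":1},{"rot":[0.6,0,0],"travel":[0,0,0],"jaw":1},{"rot":[0,0,0],"travel":[0,0,0],"jaw":1}]'; python3 h2.py
python3 -m jog '[{"rot":[0.6,0,0],"travel":[0,0,0],"jaw":1},{"rot":[0.6,0,0],"travel":[0,0,0],"jaw":1},{"rot":[0.6,0,0],"travel":[0,0,0],"jaw":1},{"rot":[0.6,0,0],"travel":[0,0,0],"jaw":1},{"rot":[0.6,0,0],"travel":[0,0,0],"jaw":1},{"rot":[0,0,0],"travel":[0,0,0],"jaw":1}]'; python3 h2.py
```

```text
time: 15.7
position: [0.5978, 0.0868, 0.0718]
tool_rot: [0.244, 1.555, -0.256]
ft_force: [0.3, -7.5, 8.3]
grip_width: 0.111
s mm 53.22 Falong -7.45 F [ 0.3 -7.5  8.3] T [-1.71 -0.4   0.02] yaw 71.73
time: 16.3
position: [0.5977, 0.0867, 0.0718]
tool_rot: [0.449, 1.52, -0.461]
ft_force: [0.5, -8.4, 7.9]
grip_width: 0.111
s mm 53.07 Falong -8.38 F [ 0.5 -8.4  7.9] T [-1.79 -0.33  0.02] yaw 56.73
```

```bash

python3 -m jog '[{"rot":[0.6,0,0],"travel":[0,0,0],"jaw":1},{"rot":[0.6,0,0],"travel":[0,0,0],"jaw":1},{"rot":[0.6,0,0],"travel":[0,0,0],"jaw":1},{"rot":[0.6,0,0],"travel":[0,0,0],"jaw":1},{"rot":[0.6,0,0],"travel":[0,0,0],"jaw":1},{"rot":[0,0,0],"travel":[0,0,0],"jaw":1}]'; python3 h2.py
python3 -m jog '[{"rot":[0.6,0,0],"travel":[0,0,0],"jaw":1},{"rot":[0.6,0,0],"travel":[0,0,0],"jaw":1},{"rot":[0.6,0,0],"travel":[0,0,0],"jaw":1},{"rot":[0.6,0,0],"travel":[0,0,0],"jaw":1},{"rot":[0.6,0,0],"travel":[0,0,0],"jaw":1},{"rot":[0,0,0],"travel":[0,0,0],"jaw":1}]'; python3 h2.py
python3 -m jog '[{"rot":[0.6,0,0],"travel":[0,0,0],"jaw":1},{"rot":[0.6,0,0],"travel":[0,0,0],"jaw":1},{"rot":[0.6,0,0],"travel":[0,0,0],"jaw":1},{"rot":[0.6,0,0],"travel":[0,0,0],"jaw":1},{"rot":[0.6,0,0],"travel":[0,0,0],"jaw":1},{"rot":[0,0,0],"travel":[0,0,0],"jaw":1}]'; python3 h2.py
```

```text
time: 16.9
position: [0.5976, 0.0865, 0.0718]
tool_rot: [0.652, 1.466, -0.664]
ft_force: [-0.0, -9.1, 8.5]
grip_width: 0.112
s mm 52.91 Falong -8.98 F [-0.  -9.1  8.5] T [-1.82 -0.26  0.09] yaw 41.72
time: 17.5
position: [0.5974, 0.0863, 0.0718]
tool_rot: [0.853, 1.391, -0.865]
ft_force: [-0.3, -9.0, 8.6]
grip_width: 0.11
s mm 52.78 Falong -8.9 F [-0.3 -9.   8.6] T [-1.91 -0.1   0.1 ] yaw 26.73
time: 18.1
position: [0.5972, 0.0863, 0.0718]
tool_rot: [1.051, 1.295, -1.062]
ft_force: [-0.3, -8.7, 9.8]
grip_width: 0.11
s mm 52.75 Falong -8.55 F [-0.3 -8.7  9.8] T [-1.94 -0.04  0.05] yaw 11.73
```

```bash

python3 -m jog '[{"rot":[0.3,0,0],"travel":[0,0,0.0066],"jaw":1},{"rot":[0,0,0],"travel":[0,0,0.0066],"jaw":1},{"rot":[0,0,0],"travel":[0,0,0.0066],"jaw":1},{"rot":[0,0,0],"travel":[0,0,0],"jaw":1},{"rot":[0,0,0],"travel":[0,0,0],"jaw":1}]'; python3 h2.py
```

```text
time: 18.6
position: [0.5973, 0.0858, 0.0718]
tool_rot: [1.072, 1.291, -1.076]
ft_force: [-1.3, -1.3, 9.3]
grip_width: 0.111
s mm 52.24 Falong -1.14 F [-1.3 -1.3  9.3] T [-0.21  0.3   0.04] yaw 10.47
```

```bash

python3 -m jog '[{"rot":[0,0,0],"travel":[0,0,0],"jaw":0},{"rot":[0,0,0],"travel":[0,0,0],"jaw":-0.3},{"rot":[0,0,0],"travel":[0,0,0],"jaw":-0.3},{"rot":[0,0,0],"travel":[0,0,0],"jaw":-0.3},{"rot":[0,0,0],"travel":[0,0,0],"jaw":-0.3}]'; python3 h2.py
python3 -m jog '[{"rot":[0,0,0],"travel":[-0.05,0,0],"jaw":-0.3},{"rot":[0,0,0],"travel":[-0.1,0,0],"jaw":-0.3},{"rot":[0,0,0],"travel":[-0.1,0,0],"jaw":-0.3},{"rot":[0,0,0],"travel":[-0.1,0,0],"jaw":-0.3},{"rot":[0,0,0],"travel":[-0.1,0,0],"jaw":-0.3},{"rot":[0,0,0],"travel":[0,0,0.1],"jaw":-0.3},{"rot":[0,0,0],"travel":[0,0,0.1],"jaw":-0.3},{"rot":[0,0,0],"travel":[0,0,0.1],"jaw":-0.3}]'
python3 -m jog '[{"rot":[0,0,0],"travel":[0,0,0.13],"jaw":-0.3},{"rot":[0,0,0],"travel":[0,0,0.13],"jaw":-0.3},{"rot":[0,0,0],"travel":[0,0,0.13],"jaw":-0.3},{"rot":[0,0,0],"travel":[0,0,0.13],"jaw":-0.3},{"rot":[0,0,0],"travel":[0,0,0],"jaw":-0.3}]'
python3 -c "
from h import *
cv2.imwrite('pics/top6.png',ctrl.get_image('top')[:,:,::-1])
cv2.imwrite('pics/side6.png',ctrl.get_image('side')[:,:,::-1])
a=cv2.imread('pics/top6.png')
cv2.imwrite('pics/ctop6.png',cv2.resize(a[180:280,190:335],None,fx=5,fy=5,interpolation=cv2.INTER_CUBIC))"
```

```text
time: 19.1
position: [0.5979, 0.0863, 0.0712]
tool_rot: [1.073, 1.291, -1.074]
ft_force: [0.7, 0.2, 0.1]
grip_width: 0.484
s mm 52.74 Falong 0.11 F [0.7 0.2 0.1] T [-0.04 -0.12  0.02] yaw 10.48
time: 19.9
position: [0.615, -0.0027, 0.2084]
tool_rot: [1.073, 1.289, -1.072]
ft_force: [0.3, 0.1, -0.1]
grip_width: 0.649
time: 20.4
position: [0.6427, -0.1645, 0.2069]
tool_rot: [1.078, 1.283, -1.083]
ft_force: [0.1, -1.2, 0.0]
grip_width: 0.652
```

View pics/top6.png

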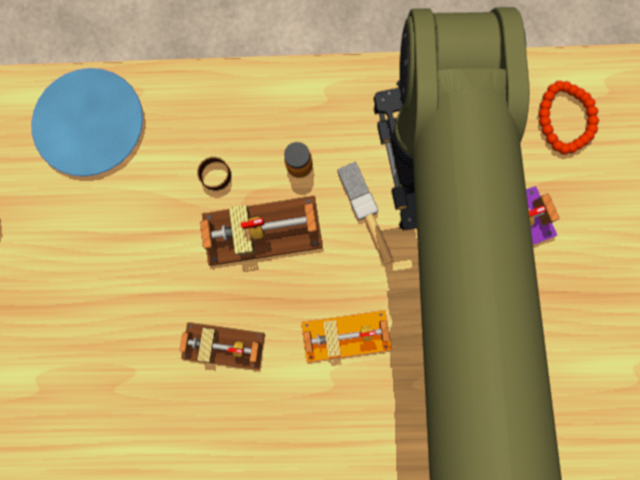

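View pics/ctop6.png

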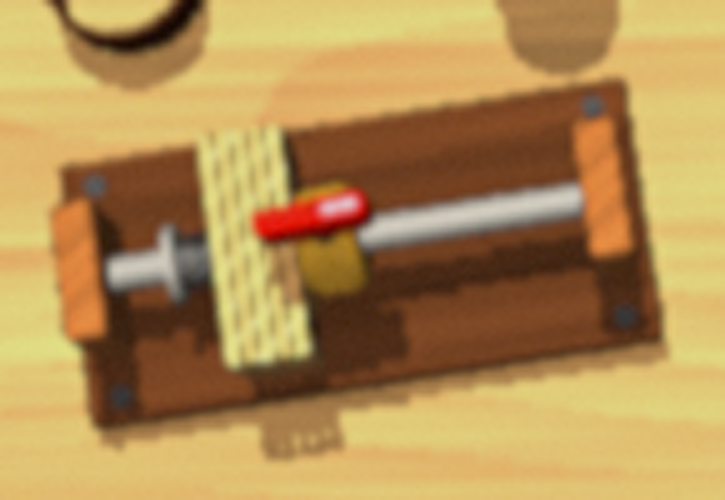

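View pics/side6.png

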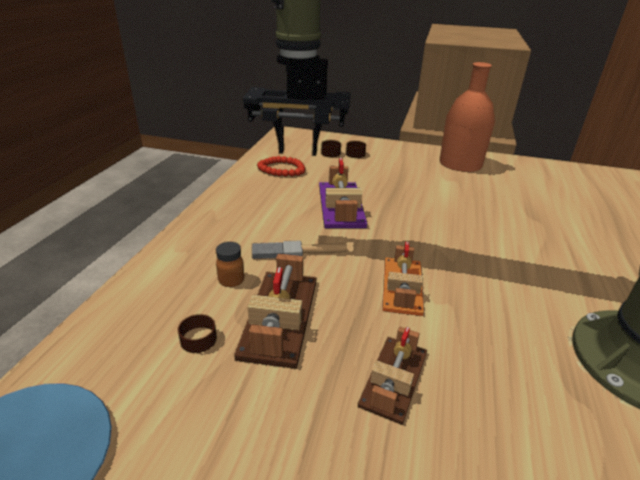

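```bash
python3 - <<'E'
from h import *
a,b=[cv2.cvtColor(cv2.imread(f"pics/top{i}.png"),cv2.COLOR_BGR2HSV) for i in (0,6)]
A,B=[cv2.imread(f"pics/top{i}.png")[...,1].astype(np.float32) for i in (0,6)]
def edge(I,r,x0,x1,sg):
    g=np.clip(sg*np.diff(I[r,x0:x1]),0,None); return x0+.5+(g*np.arange(len(g))).sum()/g.sum()
for nm,rows,off,sg in (("left",list(range(209,225))+list(range(236,251)),0,1),):
    d=[]
    for r in rows:
        xc=int(231+(r-206)*0.12)
        d.append(edge(B,r,xc-6,xc+5,1)-edge(A,r,xc-6,xc+5,1))
    print(nm,np.median(d),np.mean(d),np.std(d)/len(d)**.5)
p=onz("top",232,230,.061);q=onz("top",231,230,.061);print("mm/px",1e3*np.linalg.norm(p-q))
w=np.zeros_like(A);
E
python3 h2.py
```

```text
left -0.8810404222369925 -0.9047837592527918 0.03966486065501596
mm/px 1.7831553068709167
s mm -194.08 Falong 1.14 F [-0.2  1.1 -0.3] T [ 0.07 -0.09 -0.  ] yaw 10.33
```

The pack's far edge has shifted about 0.9 px, which is 1.6 mm or about 5.6 N. The bar lies along the rod, the bystanders are at their old pixels, and the gripper is clear. Handing in.

```bash
python3 -c "
from bench import ctrl
print(ctrl.close_job(), ctrl.get_state()['time'])"
```

```text
the job is handed in; nothing more can be done
the job is handed in; nothing more can be done
```

The collar now clamps the pack on the larger brown jig by itself, and I handed the job in at about 20.5 s with the robot touching nothing. My checks put the squeeze at roughly 5 to 7 N.

I turned the thumb screw to about 1.39 rad to loosen it. The collar slid about 51 mm before it felt the pack, and I pressed until the wrist showed about 7 N net. I then turned the screw back to about 0.05 rad, took the push off, opened the gripper and backed away.

- **Squeeze:** The checks agree only roughly:
  - Before tightening, the wrist force was about 7 N net, and the tool had moved about 2.1 mm past contact (7.5 N).
  - In the last picture the pack's edge had moved about 1.6 mm (5.6 N).
  - The tool position at the end of tightening implied about 5 N, so the squeeze may be a little under 7 N. All of these lie within 3 to 12 N.
- **Screw:** The bar lies along the rod in the last pictures. The angle is worked out from the gripper's turn, as I had no direct reading of it.
- **Bystanders:** The jar, cuff and brush look unmoved in both pictures. I compared them by eye only.

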